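# Lock the preservative bottle in its holder and take off the safety cap

## Robot

A 6-joint arm with a two-finger parallel gripper is mounted at the origin on the work surface. World frame = base frame: x ahead of the robot, y to its left, z up, the work surface at z = 0. Lengths are in mm, angles in degrees, forces in N, time in s.
With the tool pointing down it reaches from about 350 to 850 mm from the base axis. Payload 8.1 kg.
Tool frame: the origin (TCP) lies between the finger pads; the fingertips stand 8 mm ahead of it and the grasp point (between the pads) lies 11 mm behind it (r.tip_extent is the distance from the TCP to the fingertips, in mm); z points along the fingers, y is the direction in which the jaws open and shut (so a half turn about z gives the same grasp; the last joint's range is limited). The gripper opens to 85 mm and grips with 20 to 120 N. Pads are 22 mm wide; open, the fingers measure 114 mm over their backs; the gripper's body (76 mm by 85 mm) begins 54 mm behind the grasp point. The pads swing forward as they close: fully open they stand 13 mm farther back than shut.
Start: joints at [72.17, 7.471, 85.268, -0, 87.261, -4.893], TCP at [134.309, 584.779, 239.292] pointing down, gripper open.
Joint ranges: [-169.43, 169.43], [-51.17, 129.36], [1.28, 143.12], [-76.62, 256.62], [0, 156.53], [-152.29, 152.29]. Speed limits (degrees/s): [136.94, 136.94, 159.86, 180, 180, 180].

## Interface

Orientations are given as [roll, pitch, yaw] about the fixed x, y, z axes, in that order (R = Rz(yaw) Ry(pitch) Rx(roll)).
In Python, from bench import sensors, viewer, hand_in, r gives the robot as it stands. The module is installed in compiled form; this text tells all that it offers.
- The arm moves only by the tool move_arm, never from a script. Its argument "rows" is a list that holds one entry, the list of rows, each a list of 6 numbers: the shift along the tool's x, y, z in m, then the turn, a rotation vector about the tool's x, y, z in degrees. In form: [[[tx, ty, tz, rx, ry, rz], ...]]. A call has 1 to 20 rows; each row is the pose to reach, as a shift and turn from the pose commanded when the call began, along the tool's axes at that moment; what a row does not reach only later rows make up. A row lasts 1/10 s, in which the tool goes at most 50 mm and 8.59 degrees, less where a joint would pass 70% of its speed; a pose out of reach is approached as far as the arm can. A call with a gripper value outside its range is refused whole. "grip" is the opening, from 0 (shut) to 1 (fully open), set as the call begins (left out, the last holds). The fingers move at their own pace and stop on an object; "newtons" is the grip in N (left out, the last holds). Time passes only in rows, so rows that repeat a pose let the fingers close. It gives the time, the measured TCP pose, the force and the opening at its end, in the units of the state.
- sensors.sense(): the state, without advancing time (a new reading comes with each control period).
- viewer.snapshot(name): name is "scene" or "top" or "wrist"; returns a dict with "color" (480x640x3 uint8, red, green, blue), "camera_matrix" (3x3 intrinsics, pixels), "R" (3x3) and "t" (3): a world point X has camera coordinates R X + t. Camera axes: x right, y down, z forward; pixel columns grow to the right and rows downward; lengths in mm; the calibration is good to about 2 mm. A picture is of the moment at which its call begins. There is no depth.
- hand_in(): hands the job in, once; it reports no verdict.
The state is a dict: "time": time; "joint_pos": joint angles; "qd": joint speeds; "joint_efforts": joint torques, N m; "tool_pos": TCP position; "tcp_rot": TCP orientation; "ft_force": force on the tool from outside, world axes, zero at the start; "wrist_torque": the same for the moment, N m; "finger_gap": finger opening in mm.
Only numpy, scipy, OpenCV 4.12 (cv2) and the standard library are available. Lean on these libraries where they do the work, as an engineer would, in place of code of your own. Each camera call takes 0.05 s, during which the arm holds its last target.

## Task

Swing the yellow keeper bar fully shut until it clicks into its detent, so that it locks the white bottle in the blue holder. Then press the red push-and-turn safety cap down, twist it counter-clockwise until it comes free, lift it straight up and finish while holding it still and level in the gripper, a hand's width (about 8 cm) above the bottle; leave the bottle seated in the holder with the bar shut, and do not disturb the jar, the log slice or the brush.

Things in the scene. Friction and masses are not known exactly. Their poses are not given: they have to be found in the camera images.
- holder: Blue holder fixed to the table. Origin: centre below the bottle, at table height; z up. Base plate 8 mm thick, x -50 to +75, y -67 to +67 mm. Three 6 mm walls, tops 52 mm above the table, enclose the bottle at -x, +y and -y (inner faces 36.5 mm from the origin); the +x side is open and is closed by the keeper bar.
- keeper (a joint): Keeper bar angle about its vertical hinge, rad. 0 = fully shut across the holder's open side (bar along holder +y); grows as it swings outward, clockwise seen from above (1.57: along holder +x); range 0 to 1.7. It stays where left. A sprung ball resists from 0.16 to 0.08 rad (5 to 9 N at the handle); past it the bar snaps to 0 against its stop and stays.
- keeper_handle (a point): Black upright round handle, 16 mm diameter, at the free end of the yellow bar, 115 mm from the hinge axis. The point is on its axis, 78 mm above the table; the handle reaches from 42 to 94 mm above the table. The bar is a 12 mm rod, axis 50 mm above the table.
- keeper_hinge (a point): Fixed point on the vertical hinge axis of the keeper bar, 78 mm above the table, at x = +43.5, y = -55 mm of the holder.
- bottle: White square plastic bottle, 0.25 to 0.5 kg, loose in the holder (1.5 mm play), standing on its 8 mm base. Origin: centre of its underside; z up. Body 70 x 70 mm, 76 mm high, shoulder to 81 mm, neck 28 mm diameter to 113 mm with three bayonet tabs. A grey sprung liner, 20 mm diameter, stands out of the mouth, up to 130 mm once the cap is off.
- cap_center (a point): Centre of the red ribbed round safety cap: 52 mm diameter (54 over the ribs), 34 mm high, 30 g, a loose part locked on the bottle neck; z up. The point is 17 mm above its lower edge; locked, it is 109 mm above the bottle's origin (117 mm above the table), on the bottle's axis, with 16 mm clear between lower edge and top of the bottle's body. Grip its sides from above.
- cap_top (a point): Centre of the cap's flat top. To unlock: press down 4 mm or more (6 is good, bottoms at 9) against the spring (5 N at first, 8.6 N at 6 mm, 10.4 N at 9), keep pressed and turn counter-clockwise seen from above by 45 to 75 degrees (60 is best, hard stop at about 81). Then it springs up and lifts straight off. It will not turn clockwise, nor either way unpressed.
- jar: Bystander: amber glass jar with a metal lid, 60 mm diameter, 75 mm high. Origin: centre of the underside.
- log_slice: Bystander: slice of a log lying flat, 84 mm diameter, 22 mm high. Origin: centre of the underside.
- brush: Bystander: paint brush 160 mm long lying on the table along its own x axis. Origin at its underside, near its middle.
Not all that is in view belongs to the job. There is more than one size of the part that bears cap_center; the job needs the middle-sized. There is more than one size of the bottle; the one meant has the size given above.

How it is judged:
By the outcome, as a careful person would: the job done as asked, in the order asked, and still so for the second after the job is handed in, while the arm keeps its last pose, push and grip.
It also fails if it takes over 58 s, if anything falls off the work surface, if the arm or the gripper's body presses on something with over 40 N, if the wrist force passes 120 N, or if a joint passes its speed limit or range.

## Working session

There is one attempt and no reset: what is moved stays moved. The work goes in short steps, Python scripts to look and compute and a tool call to move; the robot and the scene stay as the last step left them, time stands still between calls to the robot, and variables do not carry over. Pictures are saved under pics/ and viewed, and the job is handed in when it is done.

Besides the shell and the picture viewer there is one more tool, called after "Call:" as name([rows], argument=value, ...), one row to a line, values as JSON. move_arm: Moves the arm, as the interface text tells. Its arguments: {"type":"object","properties":{"rows":{"type":"array","items":{"type":"array","items":{"type":"array","items":{"type":"number"}}}},"grip":{"type":"number"},"newtons":{"type":"number"}},"required":["rows"]}

```bash
mkdir -p pics; ls
python3 - <<'E'
from bench import sensors, viewer, r
import cv2, numpy as np, pickle
s=sensors.sense(); print({k:np.round(v,2) for k,v in s.items()}); print(r.tip_extent)
d={}
for n in ("scene","top","wrist"):
    v=viewer.snapshot(n); d[n]=v; cv2.imwrite(f"pics/a_{n}.png",v["color"][:,:,::-1])
    R=np.array(v["R"]);print(n,"cam at",np.round(-R.T@np.array(v["t"])),np.round(R[2],2))
pickle.dump(d,open("a.pkl","wb"))
E
```

```text
pics
{'time': np.float64(0.0), 'joint_pos': array([72.17,  7.51, 85.33, -0.  , 87.26, -4.89]), 'qd': array([-0.02,  0.07, -0.01, -0.05, -0.02,  0.07]), 'joint_efforts': array([ 0.000e+00, -5.694e+01, -5.006e+01, -0.000e+00,  1.000e-02,
        0.000e+00]), 'tool_pos': array([134.16, 584.25, 238.26]), 'tcp_rot': array([-1.7989e+02, -1.0000e-02,  1.6706e+02]), 'ft_force': array([-0.3 , -0.82, -0.04]), 'wrist_torque': array([ 0.02, -0.02,  0.01]), 'finger_gap': np.float64(85.17)}
8.0
scene cam at [1108.  364.  632.] [-0.69 -0.34 -0.64]
top cam at [351.  92. 826.] [ 0.22 -0.01 -0.98]
wrist cam at [ 68. 599. 373.] [ 0.26 -0.06 -0.96]
```

View pics/a_scene.png

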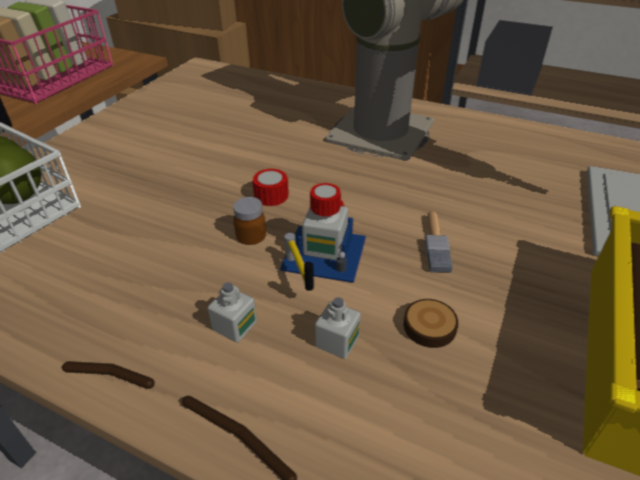

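View pics/a_top.png

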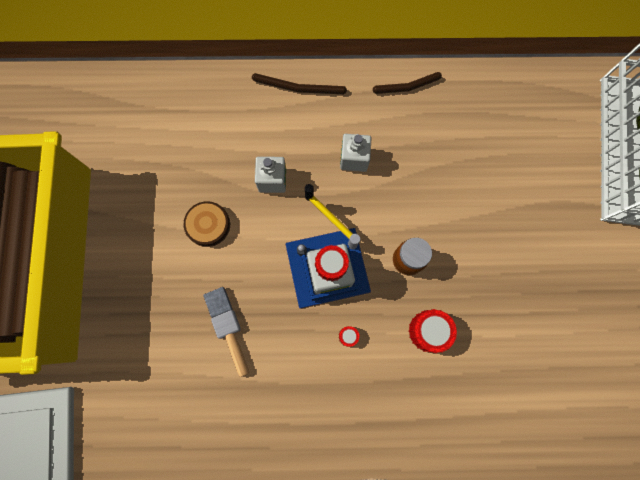

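View pics/a_wrist.png

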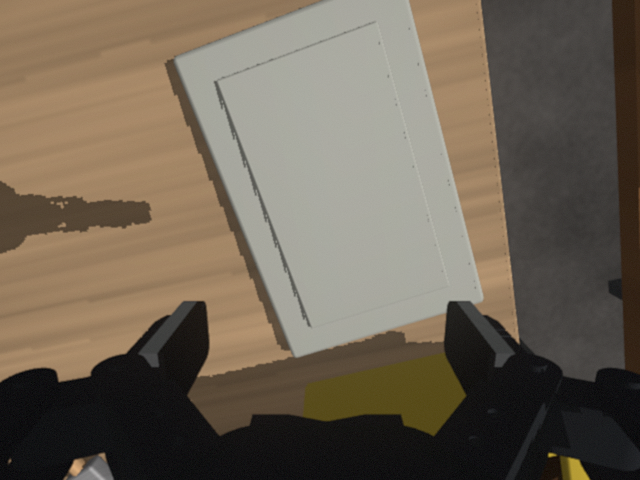

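The top view shows the bottle with the red cap at about (332,263), the hinge post at (354,240), the handle at (309,190) and the blue base corners. The big and small spare caps are at (433,331) and (349,336). Next I'll measure these.

```bash
cat > h.py <<'E'
import numpy as np, cv2
def ray(v,uv):
    K=np.array(v["camera_matrix"]);R=np.array(v["R"]);t=np.array(v["t"])
    d=R.T@np.linalg.solve(K,np.array([uv[0],uv[1],1.0])); return -R.T@t,d/np.linalg.norm(d)
def plane(v,uv,z):
    c,d=ray(v,uv); return c+d*(z-c[2])/d[2]
def tri(v1,u1,v2,u2):
    c1,d1=ray(v1,u1);c2,d2=ray(v2,u2)
    A=np.stack([d1,-d2],1);s=np.linalg.lstsq(A,c2-c1,rcond=None)[0]
    p,q=c1+d1*s[0],c2+d2*s[1];return (p+q)/2,np.linalg.norm(p-q)
def proj(v,X):
    p=np.array(v["camera_matrix"])@(np.array(v["R"])@np.array(X,float)+np.array(v["t"]));return p[:2]/p[2]
E
python3 - <<'E'
import pickle,cv2,numpy as np
d=pickle.load(open("a.pkl","rb"))
cv2.imwrite("pics/b_top.png",cv2.resize(d["top"]["color"][170:320,270:470,::-1],None,fx=4,fy=4,interpolation=cv2.INTER_CUBIC))
cv2.imwrite("pics/b_scene.png",cv2.resize(d["scene"]["color"][160:310,220:420,::-1],None,fx=4,fy=4,interpolation=cv2.INTER_CUBIC))
E
```

```text
(no output)
```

View pics/b_top.png

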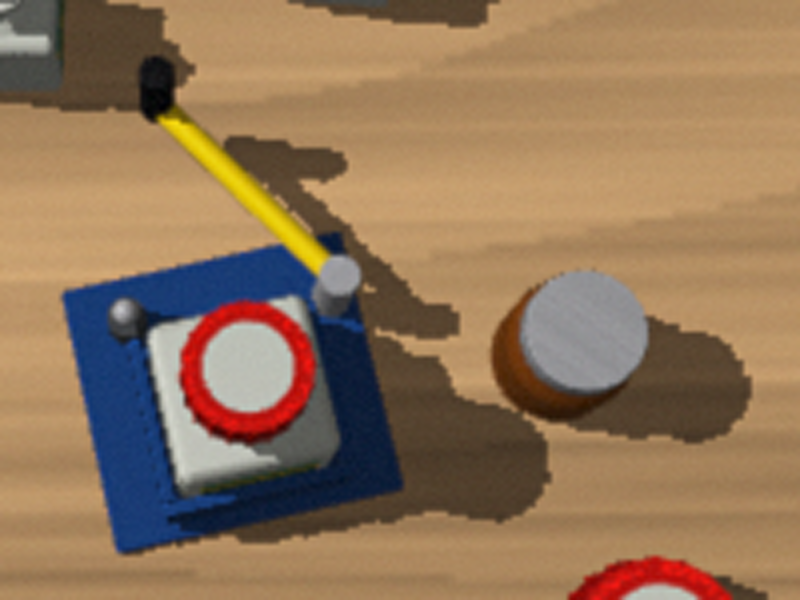

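View pics/b_scene.png

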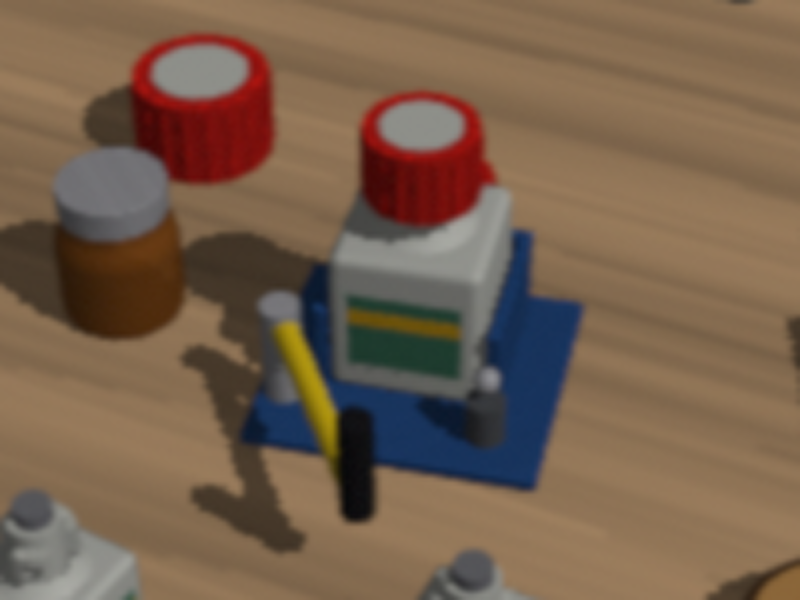

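Run:
```python
import pickle,cv2,numpy as np
from h import *
d=pickle.load(open("a.pkl","rb"));T=d["top"];S=d["scene"]
f=lambda x,y:(270+x/4-.375,170+y/4-.375)
g=lambda x,y:(220+x/4-.375,160+y/4-.375)
cs=[plane(T,f(*p),8)[:2] for p in [(63,293),(338,234),(403,487),(118,553)]]
print("corners",np.round(cs,1))
# holder: fit rigid: corners order TL=+x,+y ; TR=+x,-y ; BR=-x,-y ; BL=-x,+y
L=np.array([(75,67),(75,-67),(-50,-67),(-50,67)],float);C=np.array(cs)
Lc=L-L.mean(0);Cc=C-C.mean(0)
a=np.arctan2((Lc[:,0]*Cc[:,1]-Lc[:,1]*Cc[:,0]).sum(),(Lc*Cc).sum())
R=np.array([[np.cos(a),-np.sin(a)],[np.sin(a),np.cos(a)]]);o=C.mean(0)-R@L.mean(0)
print("yaw",np.degrees(a),"orig",o,"resid",np.round(C-(L@R.T+o),1).tolist(),"scale",np.sqrt((Cc**2).sum()/(Lc**2).sum()))
def disc(v,box):
    x0,y0,x1,y1=box;im=cv2.cvtColor(v["color"],cv2.COLOR_RGB2HSV)[y0:y1,x0:x1]
    red=((im[...,0]<8)|(im[...,0]>172))&(im[...,1]>150)
    cn,h=cv2.findContours(red.astype(np.uint8),cv2.RETR_CCOMP,cv2.CHAIN_APPROX_NONE)
    holes=[c for c,hh in zip(cn,h[0]) if hh[3]>=0];c=max(holes,key=cv2.contourArea)
    e=cv2.fitEllipse(c);return (e[0][0]+x0,e[0][1]+y0),e[1]
t,te=disc(T,(310,240,355,285));s,se=disc(S,(300,175,350,220));print(t,te,s,se)
print("cap tri",tri(T,t,S,s),"plane T",plane(T,t,134),"S",plane(S,s,134))
hb=np.array([43.5,-55]);hw=R@hb+o;print("hinge from holder",hw)
# handle top
th=f(157,70);sh=g(357,415)
print("handle T",plane(T,th,94),"S",plane(S,sh,94),tri(T,th,S,sh))
print("hinge T",plane(T,f(341,273),78),"S",plane(S,g(280,305),78),tri(T,f(341,273),S,g(280,305)))
for h in (plane(T,th,94)[:2],plane(S,sh,94)[:2]):
    dl=R.T@(h-hw);print("r",np.linalg.norm(dl),"angle",np.degrees(np.arctan2(dl[0],dl[1])))
sd=R.T@(np.array([0,0]));
j=R@np.array([43.5,-55+115])+o;print("shut handle",j)
```

```text
corners [[526.7 146.1]
 [553.4  16.6]
 [434.1  -9.3]
 [406.  120.9]]
yaw 11.971476225432708 orig [467.81862487  65.97800832] resid [[-0.6, -1.0], [-1.6, 0.6], [1.3, 0.6], [1.0, -0.2]] scale 0.9863203870429642
(331.4979953765869, 261.1957244873047) (24.229623794555664, 24.690166473388672) (324.9613609313965, 190.99749755859375) (14.484837532043457, 23.784326553344727)
cap tri (array([469.71254045,  64.45694478, 134.0152472 ]), np.float64(1.88602678927096)) plane T [469.35905523  65.33446501 134.        ] S [469.9165324   63.51804188 134.        ]
hinge from holder [521.78090178  21.19717903]
handle T [605.82329734 100.12736187  94.        ] S [605.01453818  99.41985594  94.        ] (array([605.64469316,  99.95234544,  94.72269742]), np.float64(0.3607741624034745))
hinge T [518.90881812  22.29309242  78.        ] S [543.17841452  31.40507425  78.        ] (array([523.38815883,  20.16737991,  58.67274541]), np.float64(0.7239703899803865))
r 115.29569816133353 angle 58.76817233443444
r 114.22182545386833 angle 58.74913789958308
shut handle [497.92706011 133.69604231]
```

Run:
```python
import pickle,cv2,numpy as np
from h import *
d=pickle.load(open("a.pkl","rb"));T=d["top"];S=d["scene"]
f=lambda x,y:(270+x/4-.375,170+y/4-.375)
g=lambda x,y:(220+x/4-.375,160+y/4-.375)
print("ball",tri(T,f(125,310),S,g(489,378)))
# small bottle nozzle tops: top view right bottle (358,141) <-> scene left (229,289); top left (268,163)<->scene (338,303)
print("b1",tri(T,(358,141),S,(229,289)));print("b2",tri(T,(268,163),S,(338,303)))
print("b1 base-ish",plane(T,(356,155),60),"b2",plane(T,(270,177),60))
print("jar",plane(T,(415,252),75), "bigcap", plane(T,(433,331),40))
```

```text
ball (array([511.30016634, 115.75348182,  42.35366855]), np.float64(0.6871283619650274))
b1 (array([695.80523087,  10.95405785,  82.91794029]), np.float64(1.196682286386861))
b2 (array([654.16450176, 171.39228258,  86.25655423]), np.float64(0.7262995900208109))
b1 base-ish [678.52550113  13.61615135  60.        ] b2 [637.75239482 170.6725907   60.        ]
jar [493.51390669 -80.11861911  75.        ] bigcap [ 361.26173937 -110.69436374   40.        ]
```

Run:
```python
import pickle,cv2,numpy as np
from h import *
d=pickle.load(open("a.pkl","rb"));T=d["top"];S=d["scene"]
print(tri(T,(28,366),S,(622,213))); print(tri(T,(52,137),S,(592,445)))
```

```text
(array([317.37781782, 521.64213426, 129.88346256]), np.float64(0.1981745149227931))
(array([711.34480737, 535.69938662,  81.26096184]), np.float64(41.69404607408706))
```

Call:
move_arm([
  [[-0.0355,-0.0229,0,0,0,7.75],[-0.071,-0.0459,0,0,0,15.5],[-0.1065,-0.0688,0,0,0,23.25],[-0.142,-0.0917,0,0,0,31],[-0.1775,-0.1147,0,0,0,38.75],[-0.213,-0.1376,0,0,0,46.5],[-0.2485,-0.1605,0,0,0,54.25],[-0.284,-0.1835,0,0,0,62],[-0.3195,-0.2064,0,0,0,69.75],[-0.355,-0.2293,0,0,0,77.5],[-0.3905,-0.2523,0,0,0,85.25],[-0.426,-0.2752,0,0,0,93],[-0.4615,-0.2981,0,0,0,100.75],[-0.497,-0.3211,0,0,0,108.5],[-0.5325,-0.344,0,0,0,116.25],[-0.568,-0.367,0,0,0,124],[-0.568,-0.367,0,0,0,124],[-0.568,-0.367,0,0,0,124],[-0.568,-0.367,0,0,0,124],[-0.568,-0.367,0,0,0,124]],
], grip=0.5, newtons=60)

```text
time: 2.15
tool_pos: [605.1, 101.1, 239.4]
tcp_rot: [-180.0, -0.0, 43.2]
ft_force: [-0.3, -0.0, -0.4]
finger_gap: 42.0
```

```bash
cat > look.py <<'E'
import sys,pickle,cv2,numpy as np
from bench import sensors, viewer
tag=sys.argv[1]; d={}
for n in sys.argv[2:]:
    d[n]=viewer.snapshot(n); cv2.imwrite(f"pics/{tag}_{n}.png",d[n]["color"][:,:,::-1])
pickle.dump(d,open(tag+".pkl","wb"))
s=sensors.sense()
for k in("time","tool_pos","tcp_rot","ft_force","finger_gap","joint_pos"):print(k,np.round(s[k],2))
E
python3 look.py c wrist
```

```text
time 2.2
tool_pos [605.15 101.04 239.53]
tcp_rot [-1.800e+02 -1.000e-02  4.318e+01]
ft_force [-0.82 -0.03 -0.22]
finger_gap 42.75
joint_pos [4.690e+00 9.540e+00 8.297e+01 1.000e-02 8.748e+01 5.150e+01]
```

View pics/c_wrist.png

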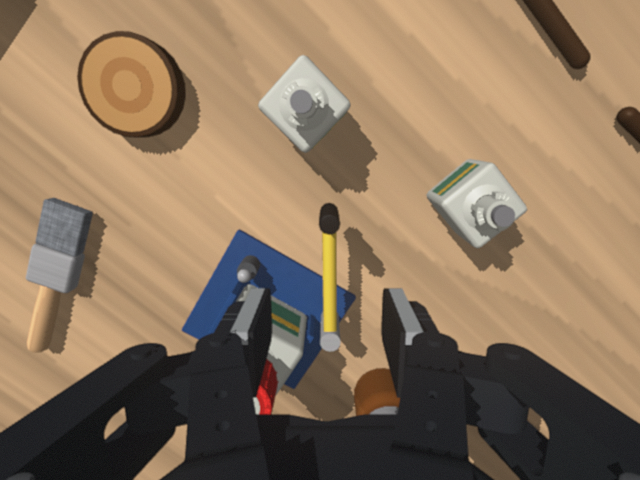

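The wrist view shows the black handle at (329,213), centred between the fingers at (255) and (395), with the bar running toward the palm. I'll descend over the handle.

Call:
move_arm([
  [[0,0,0.03,0,0,0],[0,0,0.06,0,0,0],[0,0,0.09,0,0,0],[0,0,0.12,0,0,0],[0,0,0.14,0,0,0],[0,0,0.155,0,0,0],[0,0,0.165,0,0,0],[0,0,0.165,0,0,0],[0,0,0.165,0,0,0]],
])

```text
time: 3.1
tool_pos: [606.3, 100.2, 75.3]
tcp_rot: [180.0, -0.1, 43.1]
ft_force: [0.3, 0.2, 0.7]
finger_gap: 42.8
```

```bash
python3 look.py d wrist scene; python3 -c "
import cv2;a=cv2.imread('pics/d_scene.png')[130:330,200:420];cv2.imwrite('pics/d_sz.png',cv2.resize(a,None,fx=3,fy=3))"
```

```text
time 3.2
tool_pos [606.81 100.06  75.9 ]
tcp_rot [ 1.7991e+02 -1.1000e-01  4.3070e+01]
ft_force [-0.45  0.93  0.36]
finger_gap 42.77
joint_pos [ 4.59 17.12 91.85 -0.   70.89 51.52]
```

View pics/d_wrist.png

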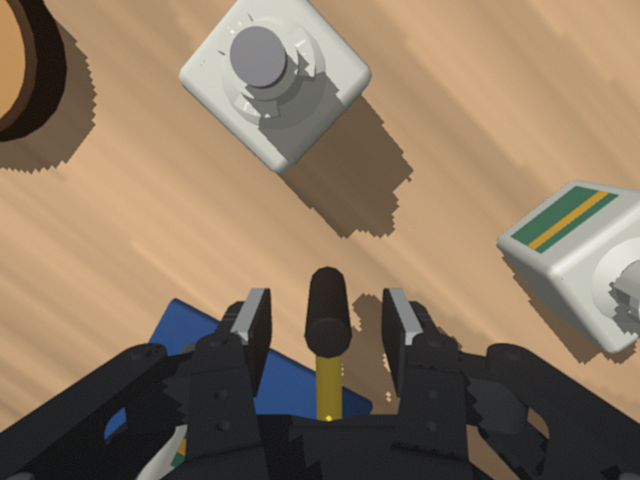

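View pics/d_sz.png

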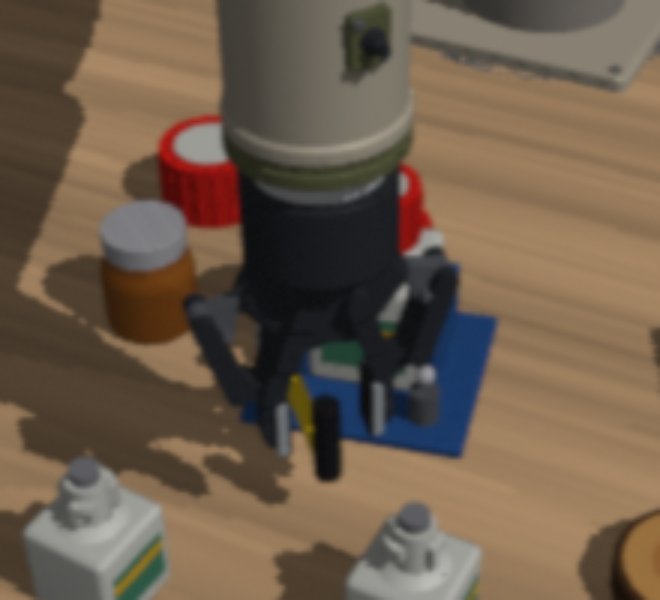

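Run:
```python
import numpy as np
for p in list(range(0,46,3))+[49,53,55,57,59]:
    s,c=np.sin(np.radians(p)),np.cos(np.radians(p))
    print(p,np.round([(-115+115*c-13*s)/1000,(.5-115*s-13*c)/1000],4))
```

```text
0 [ 0.     -0.0125]
3 [-0.0008 -0.0185]
6 [-0.002  -0.0244]
9 [-0.0034 -0.0303]
12 [-0.0052 -0.0361]
15 [-0.0073 -0.0418]
18 [-0.0096 -0.0474]
21 [-0.0123 -0.0528]
24 [-0.0152 -0.0582]
27 [-0.0184 -0.0633]
30 [-0.0219 -0.0683]
33 [-0.0256 -0.073 ]
36 [-0.0296 -0.0776]
39 [-0.0338 -0.082 ]
42 [-0.0382 -0.0861]
45 [-0.0429 -0.09  ]
49 [-0.0494 -0.0948]
53 [-0.0562 -0.0992]
55 [-0.0597 -0.1012]
57 [-0.0633 -0.103 ]
59 [-0.0669 -0.1048]
```

Call:
move_arm([
  [[0,-0.006,-0.005,0,0,0],[0,-0.0125,-0.008,0,0,0],[-0.0008,-0.0185,-0.008,0,0,-3],[-0.002,-0.0244,-0.008,0,0,-6],[-0.0034,-0.0303,-0.008,0,0,-9],[-0.0052,-0.0361,-0.008,0,0,-12],[-0.0073,-0.0418,-0.008,0,0,-15],[-0.0096,-0.0474,-0.008,0,0,-18],[-0.0123,-0.0528,-0.008,0,0,-21],[-0.0152,-0.0582,-0.008,0,0,-24],[-0.0184,-0.0633,-0.008,0,0,-27],[-0.0219,-0.0683,-0.008,0,0,-30],[-0.0256,-0.073,-0.008,0,0,-33],[-0.0296,-0.0776,-0.008,0,0,-36],[-0.0338,-0.082,-0.008,0,0,-39],[-0.0382,-0.0861,-0.008,0,0,-42],[-0.0429,-0.09,-0.008,0,0,-45],[-0.0429,-0.09,-0.008,0,0,-45]],
])

```text
time: 5.0
tool_pos: [512.4, 136.8, 82.9]
tcp_rot: [180.0, -0.0, 88.1]
ft_force: [-0.3, 0.3, -0.0]
finger_gap: 42.7
```

```bash
python3 look.py e wrist scene; python3 -c "
import cv2;a=cv2.imread('pics/e_scene.png')[130:330,200:420];cv2.imwrite('pics/e_sz.png',cv2.resize(a,None,fx=3,fy=3))"
```

```text
time 5.1
tool_pos [513.1  136.72  82.9 ]
tcp_rot [ 1.7995e+02 -1.0000e-02  8.7990e+01]
ft_force [0.04 0.6  1.28]
finger_gap 42.88
joint_pos [  9.38   4.48 105.43   0.    70.03  11.39]
```

View pics/e_wrist.png

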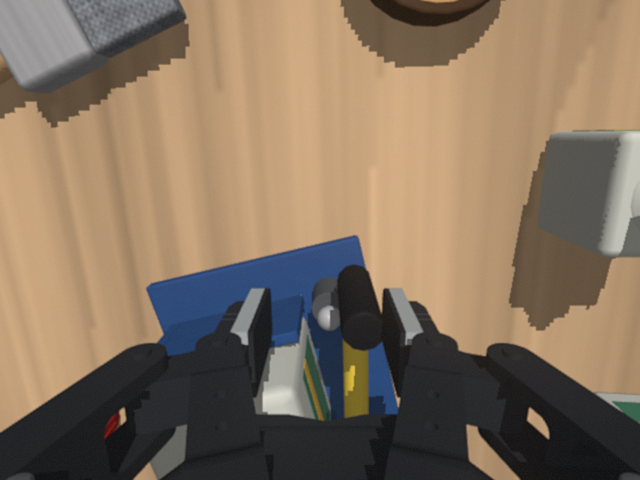

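View pics/e_sz.png

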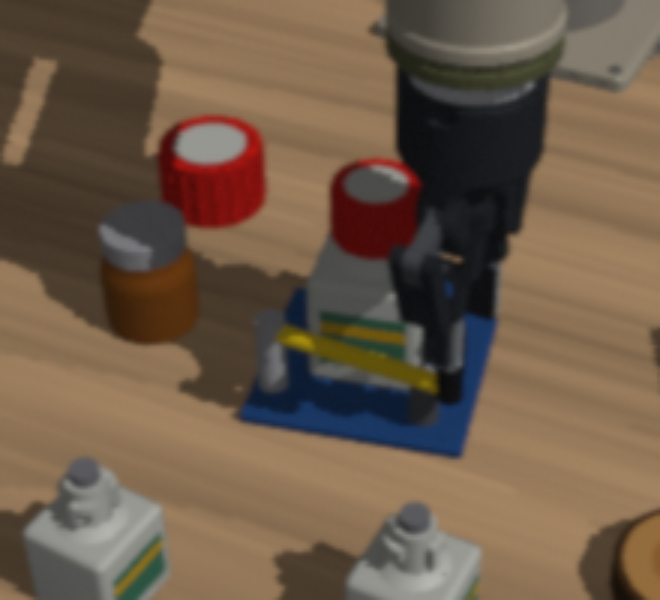

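Call:
move_arm([
  [[-0.0005,-0.004,0,0,0,-2],[-0.0012,-0.008,0,0,0,-4],[-0.002,-0.0119,0,0,0,-6],[-0.0025,-0.0139,0,0,0,-7],[-0.0029,-0.0159,0,0,0,-8],[-0.0035,-0.0178,0,0,0,-9],[-0.004,-0.0198,0,0,0,-10],[-0.0046,-0.0217,0,0,0,-11],[-0.0052,-0.0236,0,0,0,-12],[-0.0059,-0.0255,0,0,0,-13],[-0.0066,-0.0274,0,0,0,-14],[-0.0066,-0.0274,0,0,0,-14]],
])

```text
time: 6.3
tool_pos: [487.3, 131.0, 82.5]
tcp_rot: [179.7, 0.0, 102.1]
ft_force: [13.7, 2.5, -10.7]
finger_gap: 42.9
```

```bash
python3 look.py f wrist scene; python3 -c "
import cv2;a=cv2.imread('pics/f_scene.png')[130:330,200:420];cv2.imwrite('pics/f_sz.png',cv2.resize(a,None,fx=3,fy=3))"
```

```text
time 6.4
tool_pos [487.27 131.    82.45]
tcp_rot [1.7972e+02 1.0000e-02 1.0209e+02]
ft_force [ 14.15   2.54 -10.74]
finger_gap 42.85
joint_pos [ 9.2200e+00  2.6000e-01  1.0983e+02  1.0000e-02  6.9630e+01 -2.8700e+00]
```

View pics/f_wrist.png

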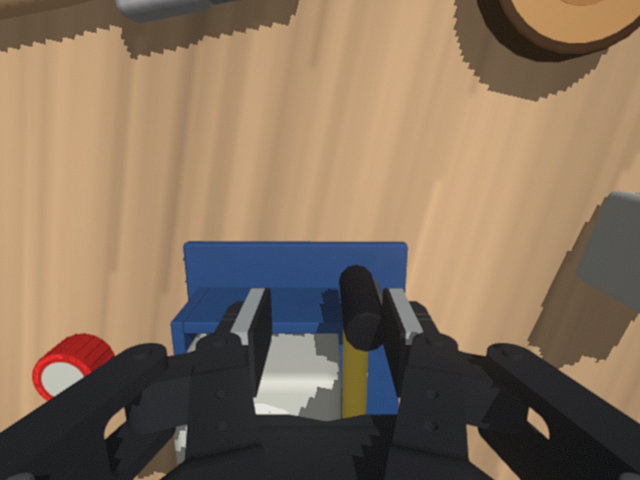

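View pics/f_sz.png

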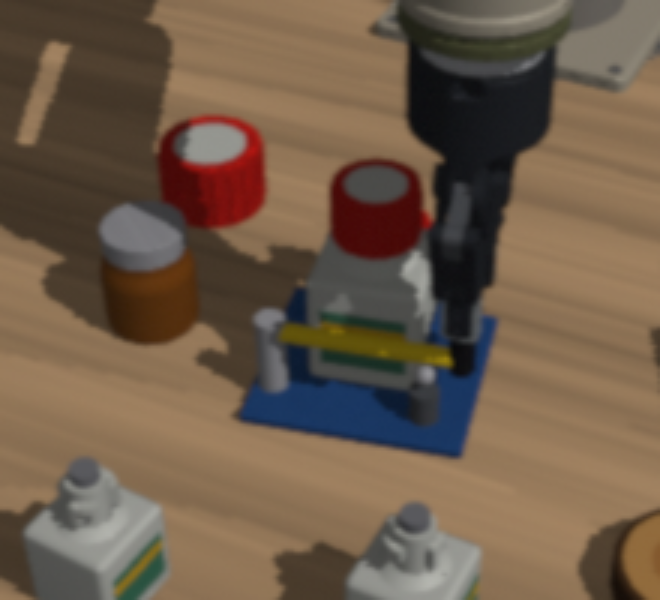

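The bar now looks parallel to the holder and sits past the ball post, with about 14 N against the stop. I'll push slightly more to confirm, then back off and look.

Call:
move_arm([
  [[0,-0.001,0,0,0,0],[0,-0.001,0,0,0,0]],
])

```text
time: 6.6
tool_pos: [487.1, 131.0, 82.6]
tcp_rot: [179.6, 0.0, 102.1]
ft_force: [19.1, 3.1, -14.4]
finger_gap: 42.4
```

Call:
move_arm([
  [[0,0.004,0,0,0,0],[0,0.009,0,0,0,0],[0,0.012,0,0,0,0],[0,0.013,0,0,0,0],[0,0.013,0,0,0,0],[0,0.013,-0.04,0,0,0],[0,0.013,-0.08,0,0,0],[0,0.013,-0.12,0,0,0],[0,0.013,-0.14,0,0,0],[0,0.013,-0.14,0,0,0]],
])

```text
time: 7.6
tool_pos: [499.1, 133.6, 226.8]
tcp_rot: [179.6, 0.0, 102.1]
ft_force: [-0.1, -0.3, 0.5]
finger_gap: 42.8
```

```bash
python3 look.py g wrist scene top; python3 -c "
import cv2;a=cv2.imread('pics/g_scene.png')[130:330,200:420];cv2.imwrite('pics/g_sz.png',cv2.resize(a,None,fx=3,fy=3))"
```

```text
time 7.75
tool_pos [496.38 133.13 221.12]
tcp_rot [-179.91   -0.    102.07]
ft_force [-0.29  0.49 -0.44]
finger_gap 42.87
joint_pos [  9.3   -5.34 100.14   0.    85.29  -2.77]
```

View pics/g_wrist.png

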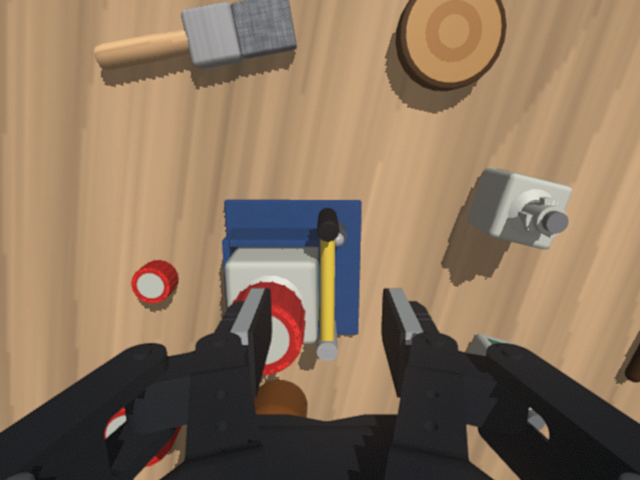

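View pics/g_sz.png

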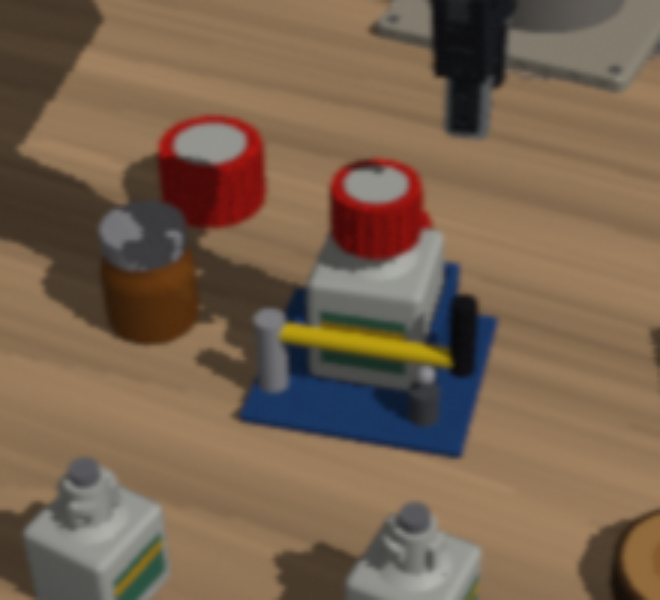

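The bar is shut and parallel to the base edge (handle about (327,225), hinge about (327,350), right plate edge about x=360). Next is a check of the handle position and another cap measurement.

Run:
```python
import pickle,cv2,numpy as np
from h import *
d=pickle.load(open("g.pkl","rb"));T=d["top"];S=d["scene"];W=d["wrist"]
# handle top center guess scene crop(463,303)->
sh=(200+463/3,130+303/3); print("handle S",plane(S,sh,94))
print("W handle top",plane(W,(327,229),94), "tri",tri(W,(327,229),S,sh))
print("exp proj W",proj(W,(498,133.7,94)),"S",proj(S,(498,133.7,94)))
def disc(v,box):
    x0,y0,x1,y1=box;im=cv2.cvtColor(v["color"],cv2.COLOR_RGB2HSV)[y0:y1,x0:x1]
    red=((im[...,0]<8)|(im[...,0]>172))&(im[...,1]>150)
    cn,h=cv2.findContours(red.astype(np.uint8),cv2.RETR_CCOMP,cv2.CHAIN_APPROX_NONE)
    holes=[c for c,hh in zip(cn,h[0]) if hh[3]>=0];c=max(holes,key=cv2.contourArea)
    e=cv2.fitEllipse(c);return (e[0][0]+x0,e[0][1]+y0),e[1]
s,_=disc(S,(300,175,350,220));print(s,plane(S,s,134))
a=T["color"][170:320,270:470,::-1];cv2.imwrite("pics/g_tz.png",cv2.resize(a,None,fx=4,fy=4))
```

```text
handle S [502.39422803 132.98519288  94.        ]
W handle top [499.03757684 134.46851467  94.        ] tri (array([499.36734743, 132.82224116,  91.21752173]), np.float64(1.9461045448335563))
exp proj W [325.30948607 229.74838736] S [355.73863525 229.5980809 ]
(324.9261932373047, 190.97917556762695) [469.89295171  63.440477   134.        ]
```

View pics/g_tz.png

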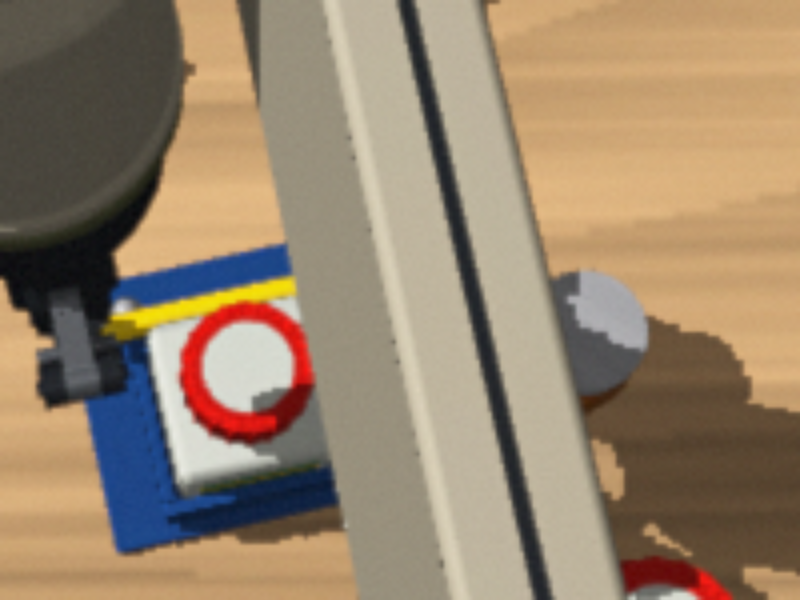

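The handle measures (499,134), within 2 mm of the shut position (498,134), and it held 19 N against the stop, so the bar is shut. Next I'll move over the cap.

Call:
move_arm([
  [[-0.015,-0.01,0,0,0,0],[-0.03,-0.02,0,0,0,0],[-0.045,-0.03,0,0,0,0],[-0.055,-0.037,0,0,0,0],[-0.0615,-0.041,0,0,0,0],[-0.0615,-0.041,0,0,0,0],[-0.0615,-0.041,0,0,0,0],[-0.0615,-0.041,0,0,0,0],[-0.0615,-0.041,0,0,0,0]],
], grip=1)

```text
time: 8.65
tool_pos: [469.9, 65.0, 222.3]
tcp_rot: [-180.0, -0.0, 102.1]
ft_force: [-0.3, -0.1, 0.9]
finger_gap: 85.5
```

```bash
python3 look.py k wrist
python3 - <<'E'
import pickle
from h import *
d=pickle.load(open("k.pkl","rb"));W=d["wrist"]
print(proj(W,(469.7,64.5,134)),proj(W,(469.7,64.5,214)))
E
```

```text
time 8.7
tool_pos [469.94  64.92 222.31]
tcp_rot [180.   -0.  102.1]
ft_force [0.4  0.14 0.29]
finger_gap 85.35
joint_pos [  1.67 -11.9  105.91   0.    85.99 -10.43]
[327.86003157 249.1267816 ] [328.48177657 307.34937339]
```

View pics/k_wrist.png

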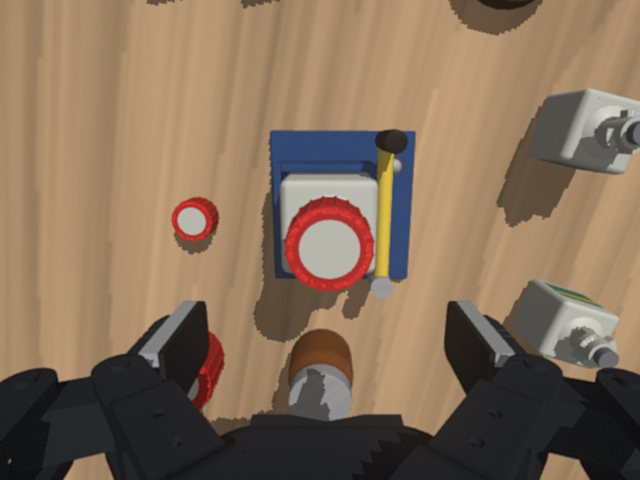

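The cap disc centre is at (330,249) and the prediction was (328,249), so it is centred to about 1 mm. I'll descend and grip.

Call:
move_arm([
  [[0,0.0005,0.03,0,0,0],[0,0.0005,0.06,0,0,0],[0,0.0005,0.08,0,0,0],[0,0.0005,0.095,0,0,0],[0,0.0005,0.105,0,0,0],[0,0.0005,0.11,0,0,0],[0,0.0005,0.11,0,0,0],[0,0.0005,0.11,0,0,0]],
])

```text
time: 9.5
tool_pos: [470.9, 64.7, 113.1]
tcp_rot: [179.9, 0.0, 102.1]
ft_force: [0.1, 0.2, 0.1]
finger_gap: 85.5
```

```bash
python3 look.py l wrist scene; python3 -c "
import cv2;a=cv2.imread('pics/l_scene.png')[100:300,220:440];cv2.imwrite('pics/l_sz.png',cv2.resize(a,None,fx=3,fy=3))"
```

```text
time 9.6
tool_pos [471.05  64.66 113.31]
tcp_rot [1.7990e+02 2.0000e-02 1.0206e+02]
ft_force [-0.2  -0.32 -0.25]
finger_gap 85.31
joint_pos [  1.63  -6.48 112.81  -0.    73.57 -10.43]
```

View pics/l_sz.png

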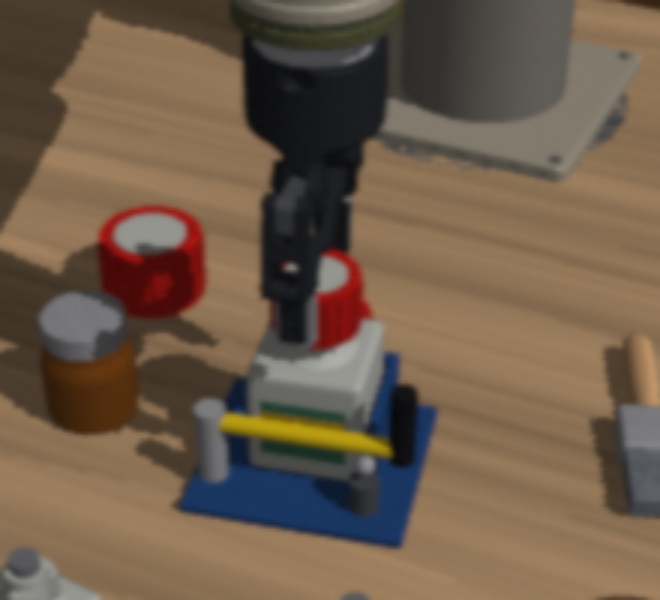

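View pics/l_wrist.png

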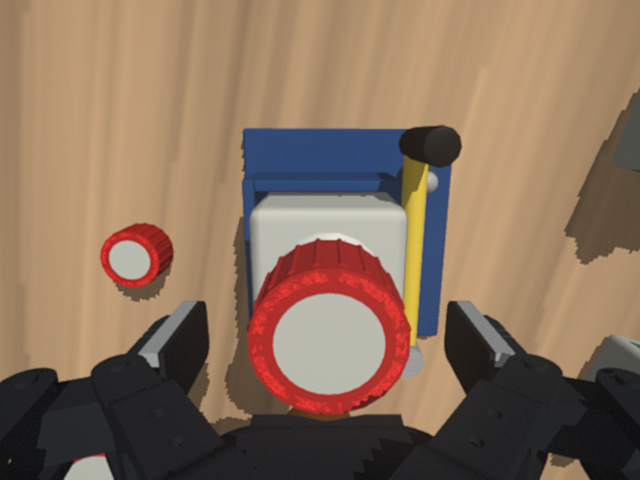

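Call:
move_arm([
  [[0,0,0,0,0,0],[0,0,0,0,0,0],[0,0,0,0,0,0],[0,0,0,0,0,0],[0,0,0,0,0,0],[0,0,0,0,0,0],[0,0,0,0,0,0],[0,0,0,0,0,0]],
], grip=0, newtons=70)

```text
time: 10.4
tool_pos: [470.8, 64.6, 112.7]
tcp_rot: [179.9, 0.0, 102.1]
ft_force: [2.2, 0.3, 4.6]
finger_gap: 50.8
```

```bash
python3 look.py m wrist
```

```text
time 10.45
tool_pos [470.65  64.64 112.63]
tcp_rot [1.7996e+02 1.0000e-02 1.0206e+02]
ft_force [ 3.07 -0.06  5.53]
finger_gap 50.58
joint_pos [  1.63  -6.44 112.85  -0.    73.55 -10.43]
```

View pics/m_wrist.png

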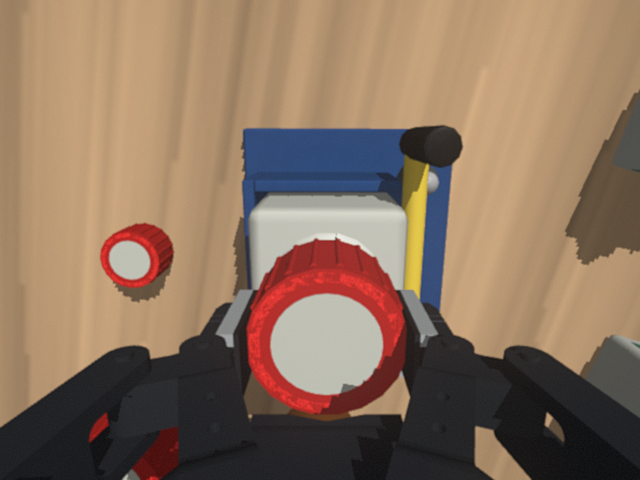

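Call:
move_arm([
  [[0,0,0.002,0,0,0],[0,0,0.004,0,0,0],[0,0,0.006,0,0,0],[0,0,0.008,0,0,0],[0,0,0.008,0,0,0],[0,0,0.008,0,0,0]],
])

```text
time: 11.05
tool_pos: [471.3, 64.8, 105.3]
tcp_rot: [179.9, 0.0, 102.1]
ft_force: [3.2, 1.1, 9.7]
finger_gap: 50.6
```

```bash
python3 look.py n wrist scene;  python3 -c "
import cv2;a=cv2.imread('pics/n_scene.png')[100:300,220:440];cv2.imwrite('pics/n_sz.png',cv2.resize(a,None,fx=3,fy=3))"
```

```text
time 11.15
tool_pos [471.33  64.76 105.34]
tcp_rot [1.7987e+02 1.0000e-02 1.0206e+02]
ft_force [2.16 1.29 9.8 ]
finger_gap 50.83
joint_pos [ 1.6400e+00 -5.9100e+00  1.1318e+02  1.0000e-02  7.2600e+01 -1.0430e+01]
```

View pics/n_sz.png

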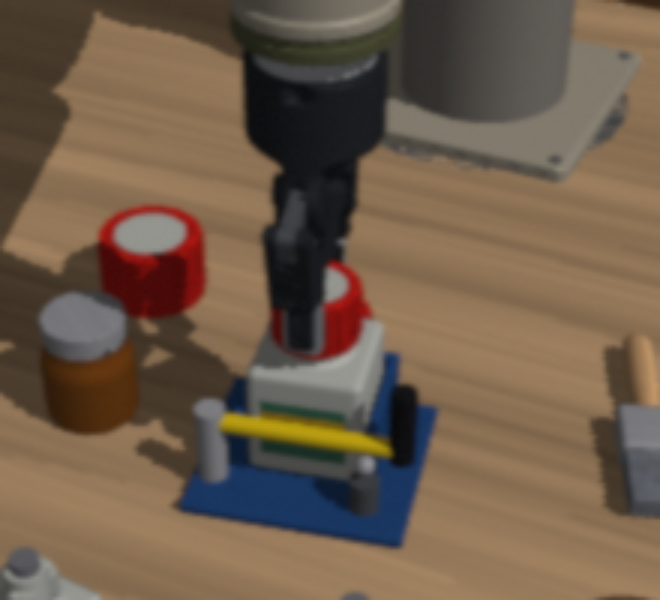

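View pics/n_wrist.png

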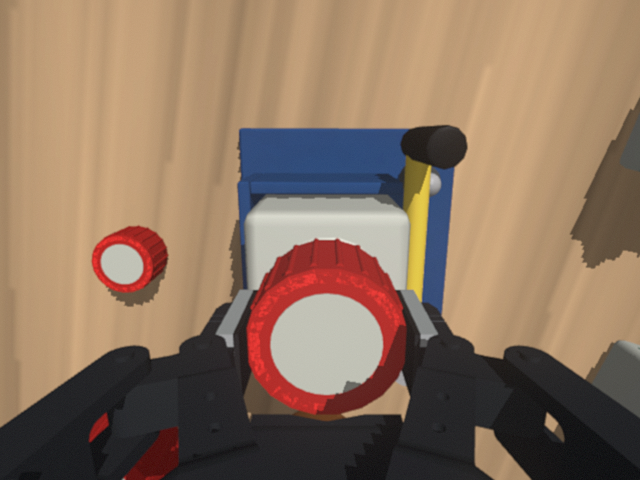

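Pressed about 7 mm at 9.8 N, and the cap moved with the pads. Next is a 60° counter-clockwise twist (seen from above).

Call:
move_arm([
  [[0,0,0,0,0,-3],[0,0,0,0,0,-7],[0,0,0,0,0,-11],[0,0,0,0,0,-15],[0,0,0,0,0,-19],[0,0,0,0,0,-23],[0,0,0,0,0,-27],[0,0,0,0,0,-31],[0,0,0,0,0,-35],[0,0,0,0,0,-39],[0,0,0,0,0,-43],[0,0,0,0,0,-47],[0,0,0,0,0,-51],[0,0,0,0,0,-55],[0,0,0,0,0,-58],[0,0,0,0,0,-60],[0,0,0,0,0,-60],[0,0,0,0,0,-60]],
])

```text
time: 12.95
tool_pos: [470.9, 64.5, 105.1]
tcp_rot: [180.0, 0.1, 162.1]
ft_force: [1.7, -0.2, 9.5]
finger_gap: 50.3
```

```bash
python3 look.py o wrist scene;  python3 -c "
from bench import sensors;print(sensors.sense()['wrist_torque'])
import cv2;a=cv2.imread('pics/o_scene.png')[100:300,220:440];cv2.imwrite('pics/o_sz.png',cv2.resize(a,None,fx=3,fy=3))"
```

```text
time 13.05
tool_pos [470.87  64.5  105.1 ]
tcp_rot [1.7999e+02 7.0000e-02 1.6206e+02]
ft_force [1.99 0.3  9.71]
finger_gap 50.26
joint_pos [ 1.630e+00 -5.910e+00  1.132e+02 -2.000e-02  7.263e+01 -7.043e+01]
[ 0.05084548 -0.18945979  0.0500622 ]
```

View pics/o_sz.png

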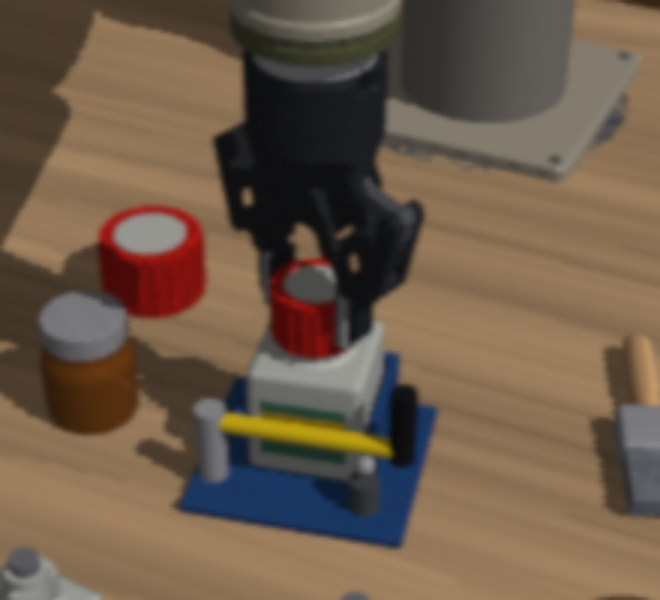

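View pics/o_wrist.png

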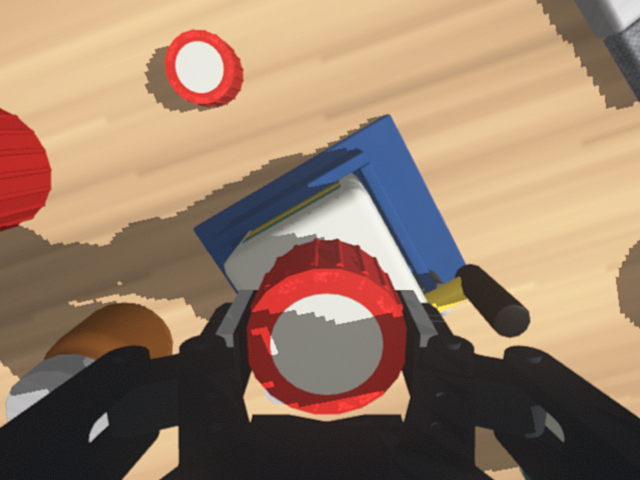

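The bottle stayed put while the gripper turned. I'll lift gently to test whether the cap is free.

Call:
move_arm([
  [[0,0,-0.002,0,0,0],[0,0,-0.004,0,0,0],[0,0,-0.006,0,0,0],[0,0,-0.008,0,0,0],[0,0,-0.01,0,0,0],[0,0,-0.01,0,0,0]],
])

```text
time: 13.65
tool_pos: [470.3, 64.6, 114.3]
tcp_rot: [-180.0, -0.0, 162.1]
ft_force: [3.3, 0.1, 4.0]
finger_gap: 50.7
```

Call:
move_arm([
  [[0,0,-0.003,0,0,0],[0,0,-0.006,0,0,0],[0,0,-0.009,0,0,0],[0,0,-0.012,0,0,0],[0,0,-0.012,0,0,0]],
])

```text
time: 14.15
tool_pos: [470.1, 64.6, 126.5]
tcp_rot: [-180.0, -0.0, 162.1]
ft_force: [0.0, 0.4, -0.1]
finger_gap: 50.5
```

```bash
python3 look.py p wrist scene;  python3 -c "
import cv2;a=cv2.imread('pics/p_scene.png')[100:300,220:440];cv2.imwrite('pics/p_sz.png',cv2.resize(a,None,fx=3,fy=3))"
```

```text
time 14.25
tool_pos [470.02  64.61 126.15]
tcp_rot [-1.7999e+02 -3.0000e-02  1.6207e+02]
ft_force [-0.27  0.08 -0.01]
finger_gap 50.83
joint_pos [  1.63  -7.36 112.19  -0.    75.2  -70.43]
```

View pics/p_sz.png

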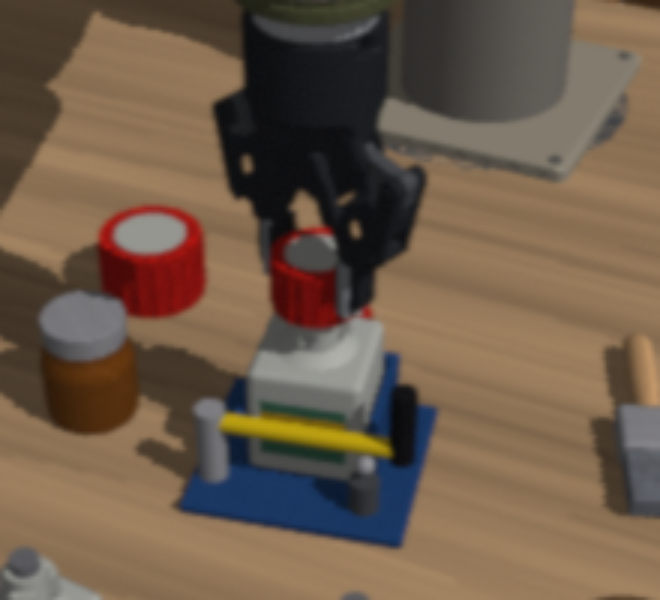

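View pics/p_wrist.png

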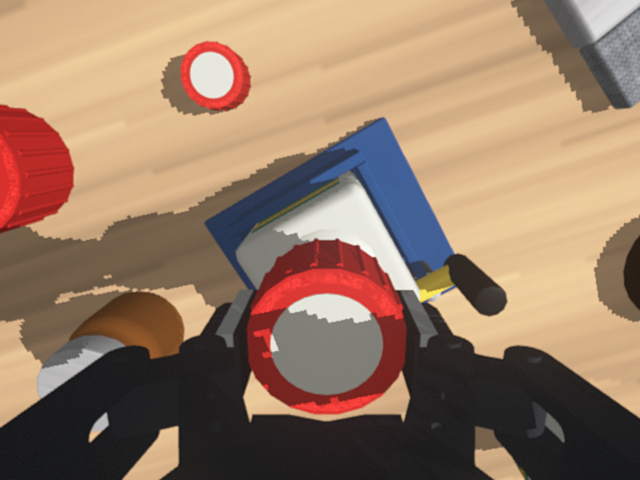

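The cap is free: the bare neck shows under it and the force is about 0 N. I'll lift straight up to the final height.

Call:
move_arm([
  [[0,0,-0.004,0,0,0],[0,0,-0.009,0,0,0],[0,0,-0.015,0,0,0],[0,0,-0.021,0,0,0],[0,0,-0.027,0,0,0],[0,0,-0.033,0,0,0],[0,0,-0.039,0,0,0],[0,0,-0.045,0,0,0],[0,0,-0.051,0,0,0],[0,0,-0.057,0,0,0],[0,0,-0.063,0,0,0],[0,0,-0.069,0,0,0],[0,0,-0.074,0,0,0],[0,0,-0.077,0,0,0],[0,0,-0.078,0,0,0],[0,0,-0.078,0,0,0],[0,0,-0.078,0,0,0],[0,0,-0.078,0,0,0],[0,0,-0.078,0,0,0]],
])

```text
time: 16.15
tool_pos: [470.2, 64.6, 204.1]
tcp_rot: [-180.0, -0.0, 162.1]
ft_force: [-0.0, -0.1, -0.1]
finger_gap: 50.6
```

```bash
python3 look.py q wrist scene top
```

```text
time 16.3
tool_pos [470.25  64.63 204.18]
tcp_rot [-1.8000e+02 -1.0000e-02  1.6206e+02]
ft_force [-0.13 -0.06 -0.68]
finger_gap 50.7
joint_pos [  1.63 -11.24 107.24   0.    84.01 -70.43]
```

View pics/q_scene.png

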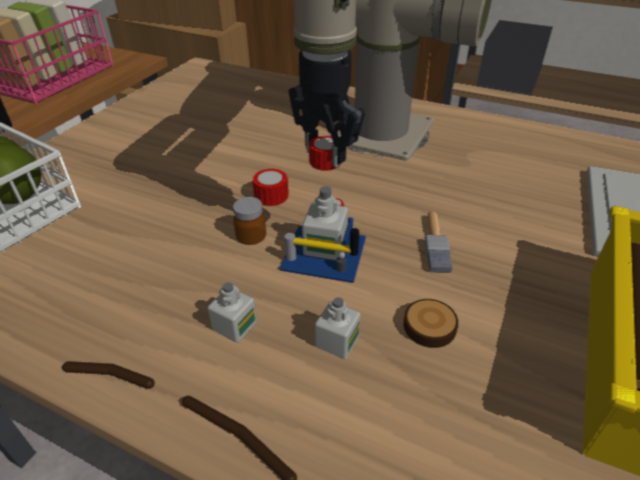

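View pics/q_wrist.png

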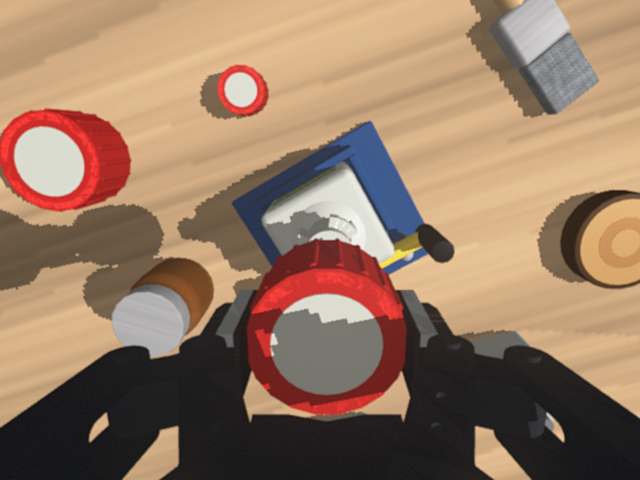

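The scene view shows the cap in the gripper at (323,153), level above the open bottle at (325,195). The bar is shut at (290–355,243), and the jar, log slice and brush are in their original places. I'll hand it in.

```bash
python3 -c "
from bench import hand_in; print(hand_in())"
```

```text
the job is handed in; nothing more can be done
None
```

The keeper bar is shut and the red cap is off, held level above the bottle. I handed the job in at about 16.3 s of the 58 s limit.

- **Bar:** I swung the bar by its handle through about 59° until it passed the ball and met its stop. It held 19 N there, and the ball itself resists with only 5 to 9 N. The handle then measured about (499, 134) mm, within 2 mm of the shut position worked out from the holder.
- **Cap:** I gripped the cap at 70 N and pressed it about 7 mm at 9.8 N. I turned it 60° counter-clockwise and lifted it straight up; the force fell to about 0 N and the bare neck came into view.
- **Final state:** The cap is about 91 mm above where it was locked. By that lift, its lower edge is about 70 mm above the neck and about 53 mm above the sprung liner. I read "8 cm above the bottle" as a height between the two ways of measuring it, so this is a judgement call. The tool is level, and in the last pictures the bottle is seated, the bar is shut, and the jar, log slice and brush look undisturbed.

**Checks that disagreed:**
- The scene camera alone put the shut handle about 4 mm off, while the wrist camera agreed to about 1 mm.
- While pushing the bar against its stop there was also an unexplained 11 to 14 N downward force on the tool, which disappeared when I backed off.
- The finger opening on the cap read 50.6 mm against its 52 mm diameter. I put that down to soft pads.

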